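Load the utensil caddy and wind the timer

TASK

We are about to cook: lift every utensil hanging on the pegboard off its peg and stand it head down in the wooden caddy, in whichever compartments you like. Once they are all in, wind the clockwork timer with its key, turn by turn clockwise, until it is fully wound. Leave the other things on the table where they are.

Things in the scene. Friction and masses are not known exactly. Their poses are not given: they have to be found in the camera images.
- pegboard: White perforated panel, fixed, 380 mm wide (its y), 12 mm thick, top 255 mm above the table; feet reach 40 mm out in front. Origin: centre of its underside; its front faces its -x. Four 8 mm steel pegs at its y = -120, -40, 40, 120 mm stick straight out of the front; peg top side 210 mm above the table; each ends at its x = -65 mm in a tip turned up 9 mm above the peg top side.
- spatula: wooden spatula, flat blade 54 mm wide and 8 mm thick; may be absent. Hangs on a peg by a rectangular eye at the top of its handle. Origin: middle of its head end, its lowest point as it hangs; z up the handle, y across its width, x its thickness. 188 mm long. About 60 to 130 g.
- spatula_eye (a point): Hanging point of the spatula: under the middle of the top bar of its eye, 180 mm above its head end, 8 mm below its top; rests on the peg at the pegboard x = about -38 mm. The eye is 36 mm wide, 10 mm thick, 50 mm high overall, opening 24 wide, 34 mm high; the 20 mm wide handle follows. To unhook: lift 12 to 23 mm, draw straight out along the peg.
- spoon: grey silicone spoon, round head 49 mm wide and 16 mm thick; may be absent. Hangs on a peg by a rectangular eye at the top of its handle. Origin: middle of its head end, its lowest point as it hangs; z up the handle, y across its width, x its thickness. 183 mm long. About 60 to 130 g.
- spoon_eye (a point): Hanging point of the spoon: under the middle of the top bar of its eye, 175 mm above its head end, 8 mm below its top; rests on the peg at the pegboard x = about -38 mm. The eye is 36 mm wide, 10 mm thick, 50 mm high overall, opening 24 wide, 34 mm high; the 20 mm wide handle follows. To unhook: lift 12 to 23 mm, draw straight out along the peg.
- turner: bright steel slotted turner, blade 52 mm wide and 6 mm thick; may be absent. Hangs on a peg by a rectangular eye at the top of its handle. Origin: middle of its head end, its lowest point as it hangs; z up the handle, y across its width, x its thickness. 186 mm long. About 60 to 130 g.
- turner_eye (a point): Hanging point of the turner: under the middle of the top bar of its eye, 178 mm above its head end, 8 mm below its top; rests on the peg at the pegboard x = about -38 mm. The eye is 36 mm wide, 10 mm thick, 50 mm high overall, opening 24 wide, 34 mm high; the 20 mm wide handle follows. To unhook: lift 12 to 23 mm, draw straight out along the peg.
- opener: dark steel bottle opener with a long handle, square ring head 42 mm wide and 10 mm thick; may be absent. Hangs on a peg by a rectangular eye at the top of its handle. Origin: middle of its head end, its lowest point as it hangs; z up the handle, y across its width, x its thickness. 163 mm long. About 60 to 130 g.
- opener_eye (a point): Hanging point of the opener: under the middle of the top bar of its eye, 155 mm above its head end, 8 mm below its top; rests on the peg at the pegboard x = about -38 mm. The eye is 36 mm wide, 10 mm thick, 50 mm high overall, opening 24 wide, 34 mm high; the 20 mm wide handle follows. To unhook: lift 12 to 23 mm, draw straight out along the peg.
- caddy: Light wooden utensil caddy, loose, open on top, 146 mm (its x) by 182 mm (its y), 100 mm high, walls and dividers 6 mm, floor about 6 mm, 0.9 kg. Two by two equal compartments, each 64 mm (x) by 82 mm (y), with centres at its x = +-35, y = +-44 mm. Origin: centre of its underside, z up.
- timer: Round white clockwork timer, 132 mm across, casing 74 mm high, fixed to the table (rubber feet). Origin: centre of its underside. A winding key stands on its top centre. A black stop mark sits on the rim of the top at its own -x side.
- key (a joint): Winding key of the timer, turning about the vertical axis: 0 = run down, 5.9 rad = fully wound against the stop; grows CLOCKWISE seen from above. It takes 0.08 to 0.13 N m, stiffer as it winds, and stays where it is let go. It starts somewhere in 0 to 0.6. A black pointer nose on its collar reaches the black stop mark when it is fully wound.
- key_grip (a point): Middle of the brass key wings, on the turning axis, 117 mm above the table. Wings are 80 mm long (along the point x, which turns with the key), 10 mm thick (point y), two round lobes from 95 to 135 mm above the table; grip across the thickness at the middle.
- bowl: blue ceramic bowl, 120 mm across, 55 mm high, a bystander. Origin: centre of its underside.
- jar: glass jar with a screw-top metal lid, 80 mm across, 110 mm high, a bystander. Origin: centre of its underside.
- mug: white mug, 76 mm across, 85 mm high, handle to its +y, a bystander. Origin: centre of its underside.
- tea_tin: steel tea tin, 72 mm across, 100 mm high, a bystander. Origin: centre of its underside.
- plate: white plate, 170 mm across, 20 mm high, a bystander. Origin: centre of its underside.
- sauce: amber glass sauce bottle, 56 mm across, 140 mm high, a bystander. Origin: centre of its underside.
Things that resemble listed ones, but are neither listed nor needed, are in the scene too. There is more than one size of the caddy; the one meant has the size given above.

How it is judged (in metres and radians):
On the way, in this order (a step that is already met when the one before it is completed fails the run):
1. every utensil that is present stands head down in the caddy (x of spatula in the frame of caddy between -0.073 and 0.073 m and y of spatula in the frame of caddy between -0.091 and 0.091 m and z of each of spatula, spoon, turner, opener in the frame of caddy below 0.035 m and angle between each of spatula, spoon, turner, opener's own z axis and vertical below 0.7 rad and x of spoon in the frame of caddy between -0.073 and 0.073 m and y of spoon in the frame of caddy between -0.091 and 0.091 m and x of turner in the frame of caddy between -0.073 and 0.073 m and y of turner in the frame of caddy between -0.091 and 0.091 m and x of opener in the frame of caddy between -0.073 and 0.073 m and y of opener in the frame of caddy between -0.091 and 0.091 m), for 0.2 s.
2. the timer is then wound fully (key beyond 5.6 of 5.9 rad) (value of joint key above 5.6 rad), for 0.2 s.
At the end, for the whole second after the job is handed in: Every utensil present stands in the caddy with its head end less than 35 mm above the underside of the caddy and leans less than 0.7 rad, at rest; the caddy is upright (within 0.1 rad); the key is beyond 5.6 rad (its stop is at 5.9) (all of step 1 and linear speed of each of spatula, spoon, turner, opener below 0.03 m/s and value of joint key above 5.6 rad and angle between caddy's own z axis and vertical below 0.1 rad); the robot touches nothing.
It fails at once if a bystander (bowl, jar, mug, tea tin, plate, sauce bottle) is pushed more than 40 mm or tipped over (distance of any of bowl, jar, mug, tea_tin, plate, sauce from where it was at the start of the episode above 0.04 m or angle between any of bowl, jar, mug, tea_tin, plate, sauce's own z axis and vertical above 0.5 rad).
It fails at once if the caddy is tipped over (angle between caddy's own z axis and vertical above 0.6 rad).
Of spatula, spoon, turner, opener only 2 to 4 are there at a start; the rules pass over those that are not, and their reading is None.
At some moment in a run one of caddy may be knocked a few centimetres aside while the robot is not near it.
It also fails if it takes over 210 s, if anything falls off the work surface, if the arm or the gripper's body presses on something with over 40 N, if the wrist force passes 120 N, or if a joint passes its speed limit or range.

ROBOT

A 6-joint arm with a two-finger parallel gripper is mounted at the origin on the work surface. World frame = base frame: x ahead of the robot, y to its left, z up, the work surface at z = 0. Lengths are in m, angles in degrees, forces in N, time in s.
With the tool pointing down it reaches from about 0.375 to 0.75 m from the base axis. Payload 9 kg.
Tool frame: the origin (TCP) lies where the fingers leave the gripper's body, on its centre line; the fingertips stand 73 mm ahead of it and the grasp point (between the pads) lies 54 mm ahead of it (robot.tip_reach is the distance from the TCP to the fingertips, in m); z points along the fingers, y is the line along which they close (so a half turn about z gives the same grasp; the last joint's range is limited). The gripper opens to 85 mm and grips with 20 to 120 N. Pads are 22 mm wide; open, the fingers measure 114 mm over their backs; the gripper's body (76 mm by 85 mm) begins 54 mm behind the grasp point. The pads swing forward as they close: fully open they stand 13 mm farther back than shut.
Start: joints at [-85.411, 5.964, 5.575, 89.605, 0, 77.527], TCP at [0.176, -0.574, 0.304] pointing down, gripper open.
Joint ranges: [-171.21, 171.21], [-48.23, 106.86], [-62.78, 66.21], [-105.2, 120.99], [-86.42, 89.51], [-180, 180]. Speed limits (degrees/s): [127.2, 127.2, 147.25, 180, 180, 180].

INTERFACE

Orientations are given as [roll, pitch, yaw] about the fixed x, y, z axes, in that order (R = Rz(yaw) Ry(pitch) Rx(roll)).
In Python, from plant import robot gives the robot as it stands. Calls block until the motion is done:
- robot.move_pose(position, orientation): joint-space move of the TCP to a pose.
- robot.line_to(position, vel=0.15, rotation=None, guard=None): straight line of the TCP; rotation=None keeps the orientation; vel is the mean speed in m/s. With guard (N) it stops when the force on the tool has changed by that much, and returns True; else False.
- robot.goto_joints(angles): joint-space move.
- robot.set_gripper(opening): finger opening in m; the grip force is fixed at half the most; returns when the fingers have stopped.
- robot.pause(seconds).
- robot.ik(position, orientation): joint angles nearest the present ones, or None.
- robot.observe(): the state.
- robot.grab_frame(name): name is "side" or "top" or "wrist"; returns the picture (480x640x3 uint8, blue, green, red); there is no depth.
- robot.get_calibration(name): a dict with "vertical_fov" (degrees; the focal length in pixels is half the picture's height over the tangent of half this angle, whatever the lens; pixels are square), "cx", "cy" (the principal point, pixels), "rvec" (rotation vector, rad) and "tvec" (3), from world to camera coordinates, as OpenCV has them. Camera axes: x right, y down, z forward; pixel columns grow to the right and rows downward; lengths in m; the calibration is good to about 2 mm. A picture is of the moment at which its call begins: read the wrist's pose just before it. get_calibration takes no time and is no camera call; for the wrist camera it gives the pose at the moment of the call.
A pose or a line that the arm cannot do raises robot.IKError and nothing moves.
- robot.job_done(): hands the job in; it is judged then, once.
The state is a dict: "time": time; "q": joint angles; "qvel": joint speeds; "joint_torque": joint torques, N m; "tool_pos": TCP position; "tcp_rot": TCP orientation; "ft_force": force on the tool from outside, world axes, zero at the start; "torque": the same for the moment, N m; "gripper_width": finger opening in m; "gripper_force": force on a finger pad.
Only numpy, scipy, OpenCV 4.12 (cv2) and the standard library are available. Lean on these libraries where they do the work, as an engineer would, in place of code of your own. Each camera call takes 0.05 s, during which the arm holds its last target. There are 200 camera calls.

## Working session

There is one attempt and no reset: what is moved stays moved. The work goes in short steps, each a Python script; the robot and the scene stay as the last script left them, time stands still between calls to the robot, and variables do not carry over. Pictures are saved under pics/ and viewed, at most 14 in all, crops included, and the job is handed in when it is done.

```bash
ls; mkdir -p pics; python3 - <<'E'
from plant import robot
import cv2
for n in("side","top"):
    cv2.imwrite(f"pics/{n}0.png",robot.grab_frame(n)); print(n,robot.get_calibration(n))
print(robot.observe()["tcp_rot"],robot.get_calibration("wrist"))
E
```

```text
pics
side {'vertical_fov': 45.38303219843747, 'cx': 324.1013698570946, 'cy': 242.36483612462692, 'rvec': array([ 2.30379046, -0.16444694,  0.06079256]), 'tvec': array([-0.54510483,  0.10338527,  1.59861439])}
top {'vertical_fov': 47.229174653795624, 'cx': 313.79516634256964, 'cy': 234.34574893101407, 'rvec': array([ 2.13749889, -2.10657075,  0.16664301]), 'tvec': array([-0.0896153 ,  0.56889106,  1.55379723])}
[-1.79930788e+02 -1.38765858e-02  1.70630393e+01] {'vertical_fov': 58.058554275606014, 'cx': 317.9733892757905, 'cy': 239.97692435397886, 'rvec': array([-2.32552393,  1.71920405,  0.25775684]), 'tvec': array([-0.59790684, -0.03807961,  0.3798305 ])}
```

View pics/side0.png

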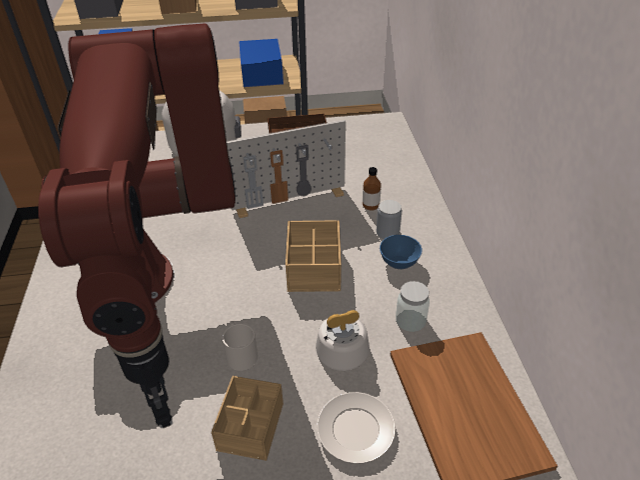

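View pics/top0.png

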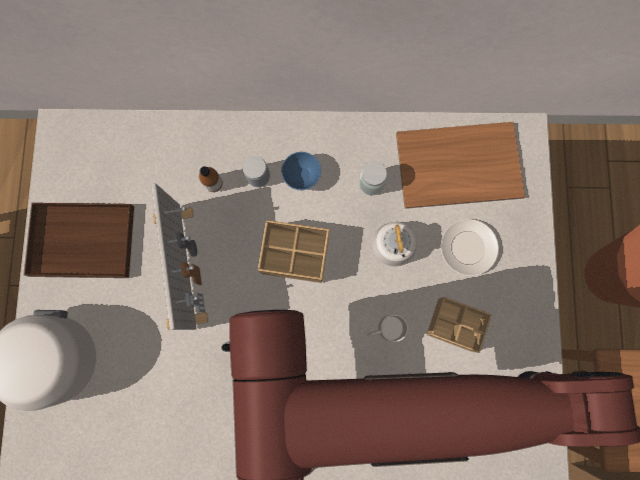

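The side view shows three hanging utensils: steel at (250,180), wood at (279,175) and dark at (303,170). The fourth peg, at the right, is empty. There are two caddies in the top view, A at (294,250) and B at (459,324), and the timer is at (396,243). I'll measure the caddy rims and the pegboard next.

```bash
cat > h.py <<'E'
import numpy as np, cv2
from plant import robot
class Cam:
    def __init__(s,name):
        c=robot.get_calibration(name); f=240/np.tan(np.radians(c["vertical_fov"]/2))
        s.K=np.array([[f,0,c["cx"]],[0,f,c["cy"]],[0,0,1]]); s.rv=np.array(c["rvec"]); s.t=np.array(c["tvec"])
        s.R=cv2.Rodrigues(s.rv)[0]; s.o=-s.R.T@s.t
    def ray(s,uv):
        d=s.R.T@np.linalg.inv(s.K)@np.array([*uv,1.]); return d/np.linalg.norm(d)
    def plane(s,uv,z):
        d=s.ray(uv); return s.o+d*(z-s.o[2])/d[2]
    def proj(s,P): return cv2.projectPoints(np.atleast_2d(np.array(P,float)),s.rv,s.t,s.K,None)[0][:,0]
def tri(obs):
    """obs: list of (Cam,uv): nearest point to the rays, and the rms miss in mm"""
    A=np.zeros((3,3));b=np.zeros(3);L=[]
    for c,uv in obs:
        M=np.eye(3)-np.outer(c.ray(uv),c.ray(uv)); A+=M;b+=M@c.o;L.append((M,c.o))
    p=np.linalg.solve(A,b); return p,1e3*np.sqrt(np.mean([np.sum((M@(p-o))**2) for M,o in L]))
def grab(name):
    c=Cam(name); return c,robot.grab_frame(name)
E
python3 - <<'E'
from h import *
np.set_printoptions(precision=4,suppress=True)
t=cv2.imread("pics/top0.png");c=Cam("top");s=Cam("side")
print(c.o,s.o)
for n,u,z in [("A",(294,250),.1),("B",(459,324),.1),("timer",(396,243),.074),("key",(399,238),.117),("pegtip end far",(187,213),.21),("boardtop far",(156,186),.255),("boardtop near",(172,329),.255),("jar",(373,178),.11),("mug",(392,328),.085),("bowl",(301,171),.05),("tin",(256,170),.1),("sauce",(208,175),.1)]: print(n,c.plane(u,z))
hsv=cv2.cvtColor(t,cv2.COLOR_BGR2HSV)
m=((hsv[...,0]>8)&(hsv[...,0]<28)&(hsv[...,1]>70)).astype(np.uint8)
for n,(x0,y0,x1,y1) in {"A":(245,210,345,295),"B":(415,285,505,365)}.items():
    k=np.zeros_like(m);k[y0:y1,x0:x1]=m[y0:y1,x0:x1]
    k=cv2.morphologyEx(k,cv2.MORPH_OPEN,np.ones((2,2)))
    cs=max(cv2.findContours(k,0,2)[0],key=cv2.contourArea)
    P=np.array([c.plane(p[0],.1)[:2] for p in cs],np.float32); print(n,cv2.minAreaRect(P), cv2.boxPoints(cv2.minAreaRect(cs)))
cv2.imwrite("pics/caddies.png",cv2.resize(np.hstack([t[205:300,240:350],t[280:375,405:515]]),None,fx=3.5,fy=3.5,interpolation=2))
# feasibility of horizontal grasp along +y
for p in [(.35,.35),(.45,.35),(.55,.35),(.65,.35),(.5,.1),(.56,.1)]:
    print(p,[robot.ik([*p,z],[-90,0,0]) is not None for z in(.19,.25,.3)],[robot.ik([*p,z],[-90,0,180]) is not None for z in(.19,.25)])
print(robot.ik([.5,.1,.2],[-90,0,0]))
E
```

```text
[ 0.2922 -0.1117  1.6273] [ 0.3959 -1.179   1.1474]
A [ 0.5157 -0.0273  0.1   ]
B [ 0.3174 -0.4834  0.1   ]
timer [ 0.5437 -0.3172  0.074 ]
key [ 0.551 -0.32   0.117]
pegtip end far [0.5948 0.2526 0.21  ]
boardtop far [0.6557 0.3257 0.255 ]
boardtop near [0.2915 0.2618 0.255 ]
jar [ 0.7249 -0.2488  0.11  ]
mug [ 0.3039 -0.3023  0.085 ]
bowl [ 0.7611 -0.0401  0.05  ]
tin [0.7478 0.0878 0.1   ]
sauce [0.7313 0.2262 0.1   ]
A ((0.5111989378929138, -0.027742154896259308), (0.18327383697032928, 0.15369126200675964), 82.47109985351562) [[257.7199 273.96  ]
 [265.3799 220.34  ]
 [330.1999 229.6   ]
 [322.5399 283.22  ]]
B ((0.3145459294319153, -0.48566532135009766), (0.14942672848701477, 0.11373067647218704), 70.55038452148438) [[426.4049 335.0439]
 [440.7634 296.0707]
 [493.6854 315.5683]
 [479.3268 354.5414]]
(0.35, 0.35) [False, False, False] [False, False]
(0.45, 0.35) [False, False, False] [False, False]
(0.55, 0.35) [False, False, False] [False, False]
(0.65, 0.35) [False, False, False] [False, False]
(0.5, 0.1) [False, False, False] [False, False]
(0.56, 0.1) [False, False, False] [False, False]
None
```

View pics/caddies.png

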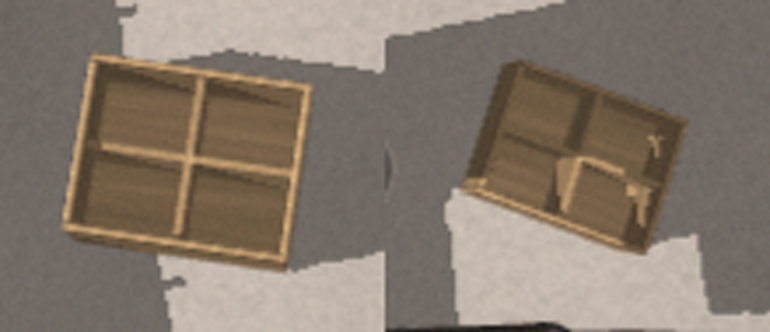

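Caddy A, at (294,250), measures 183 × 154 mm including its visible side wall, so it matches the 182 × 146 caddy. Caddy B, at (459,324), measures 149 × 114 mm, which is too small, and the crop confirms this. A is the target. Next I'll scan which tool tilts can reach the pegs.

```bash
cat >> h.py <<'E'
from scipy.spatial.transform import Rotation as Rot
def ori(az,tilt,flip=1):
    """tool z: horizontal azimuth az (deg), tilt below horizontal (deg); tool y horizontal"""
    a,t=np.radians([az,tilt]); z=np.array([np.cos(a)*np.cos(t),np.sin(a)*np.cos(t),-np.sin(t)])
    y=flip*np.array([-np.sin(a),np.cos(a),0]); return Rot.from_matrix(np.c_[np.cross(y,z),y,z])
def eul(R): return R.as_euler("xyz",degrees=True)
def tcp(g,R): return np.asarray(g)-.054*R.as_matrix()[:,2]   # grasp point -> TCP
E
python3 - <<'E'
from h import *
n=np.array([.173,-.985,0]); e=np.array([.985,.173,0])
far=np.array([.6557,.3257,0]);near=np.array([.2915,.2618,0]);mid=(far+near)/2
for k in(-.12,-.04,.04,.12):
    g=mid+k*e+.044*n;g[2]=.18
    for az in(100,):
      for f in(1,-1):
        print(k,g.round(3),f,[(t,) for t in(0,10,20,30,40,50,60) if all(robot.ik(tcp(g+x,ori(az,t,f)),eul(ori(az,t,f))) is not None for x in(0,np.array([0,0,.02]),.09*n+[0,0,.05]))])
for g in([.514,-.027,.2],):
  for az in range(-180,180,30):
    print(az,[(t,f) for t in(0,20,40,60) for f in(1,-1) if robot.ik(tcp(g,ori(az,t,f)),eul(ori(az,t,f))) is not None])
E
```

```text
-0.12 [0.363 0.23  0.18 ] 1 [(30,), (40,), (50,), (60,)]
-0.12 [0.363 0.23  0.18 ] -1 [(30,), (40,), (50,), (60,)]
-0.04 [0.442 0.243 0.18 ] 1 [(20,), (30,), (40,), (50,), (60,)]
-0.04 [0.442 0.243 0.18 ] -1 [(20,), (30,), (40,), (50,), (60,)]
0.04 [0.521 0.257 0.18 ] 1 [(30,), (40,), (50,), (60,)]
0.04 [0.521 0.257 0.18 ] -1 [(30,), (40,), (50,), (60,)]
0.12 [0.599 0.271 0.18 ] 1 [(30,), (40,), (50,), (60,)]
0.12 [0.599 0.271 0.18 ] -1 [(30,), (40,), (50,), (60,)]
-180 [(60, 1), (60, -1)]
-150 [(60, 1), (60, -1)]
-120 [(40, 1), (40, -1), (60, 1), (60, -1)]
-90 [(20, 1), (20, -1), (40, 1), (40, -1), (60, 1), (60, -1)]
-60 [(20, 1), (20, -1), (40, 1), (40, -1), (60, 1), (60, -1)]
-30 [(60, 1), (60, -1)]
0 []
30 [(60, 1), (60, -1)]
60 [(20, 1), (20, -1), (40, 1), (40, -1), (60, 1), (60, -1)]
90 [(40, 1), (40, -1), (60, 1), (60, -1)]
120 [(60, 1), (60, -1)]
150 [(60, 1), (60, -1)]<stdin>:8: UserWarning: Gimbal lock detected. Setting third angle to zero since it is not possible to uniquely determine all angles.
<sys>:0: UserWarning: Gimbal lock detected. Setting third angle to zero since it is not possible to uniquely determine all angles.
```

```bash
python3 - <<'E'
from h import *
n=np.array([.173,-.985,0]); e=np.array([.985,.173,0]); mid=np.array([.474,.294,0])
R=ori(100,30)
for f in(1,-1):
    q=robot.ik(tcp(mid+.2*n+[0,0,.26],ori(100,30,f)),eul(ori(100,30,f))); print(f,q)
import pickle
i=0
for a,b,z in((-.06,.22,.26),(.05,.22,.26)):
    g=mid+a*e+b*n+[0,0,z]
    qs=[(robot.ik(tcp(g,ori(100,30,f)),eul(ori(100,30,f))),f) for f in(1,-1)]
    qs=[(x,f) for x,f in qs if x is not None]; print(qs)
    q,f=min(qs,key=lambda s:abs(s[0][5]))
    robot.goto_joints(q)
    c,im=grab("wrist"); cv2.imwrite(f"pics/w{i}.png",im); pickle.dump((c.K,c.rv,c.t,c.R,c.o),open(f"w{i}.pkl","wb")); i+=1
    print(c.o, robot.observe()["tool_pos"],robot.observe()["time"])
c,im=grab("side");cv2.imwrite("pics/side1.png",im)
c,im=grab("top");cv2.imwrite("pics/top1.png",im)
E
```

```text
1 [ -27.94540103   20.18661621    3.40538977  120.02317642   43.07421473
 -147.33081409]
-1 [-27.94540103  20.18661621   3.40538977 120.02317642  43.07421473
  32.66918591]
[]Traceback (most recent call last):
  File "<stdin>", line 12, in <module>
ValueError: min() iterable argument is empty
```

```bash
python3 - <<'E'
from h import *
import pickle
n=np.array([.173,-.985,0]); e=np.array([.985,.173,0]); mid=np.array([.474,.294,0])
i=0
for a,b,z in((-.05,.2,.26),(.05,.2,.26)):
    g=mid+a*e+b*n+[0,0,z]
    for t in(30,35,40,45):
        R=ori(100,t,-1); q=robot.ik(tcp(g,R),eul(R))
        if q is not None: break
    print(t,q)
    robot.goto_joints(q)
    c,im=grab("wrist"); cv2.imwrite(f"pics/w{i}.png",im); pickle.dump((c.K,c.rv,c.t,c.R,c.o),open(f"w{i}.pkl","wb")); i+=1
    print(c.o, c.R[2],robot.observe()["tool_pos"],robot.observe()["time"])
c,im=grab("side");cv2.imwrite("pics/side1.png",im)
c,im=grab("top");cv2.imwrite("pics/top1.png",im)
E
```

```text
30 [-31.3784458   13.19042154  -5.2411553  120.43411673  40.52883452
  29.57789883]
[0.47131699 0.0203588  0.38721704] [-0.11840584  0.67145724 -0.73152255] [0.46758643 0.04173721 0.28706655] 2.7
30 [-25.00561306  27.53075566  12.95933268 120.24471525  45.18268926
  35.52399539]
[0.56997865 0.03817895 0.3867076 ] [-0.1201516   0.67157186 -0.73113257] [0.5656954  0.05937576 0.28678736] 3.2333
```

View pics/w0.png

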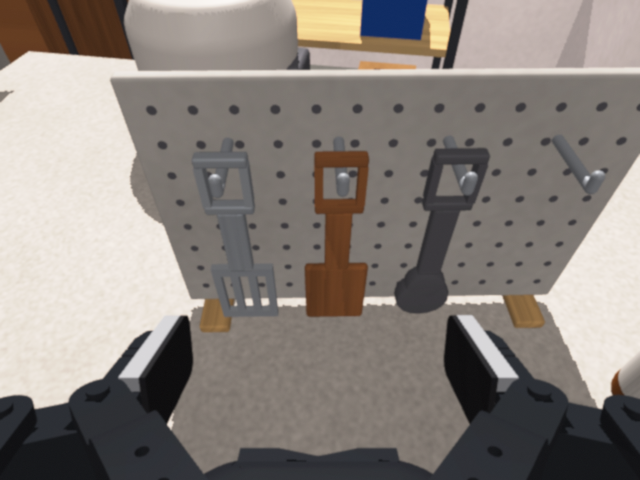

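View pics/w1.png

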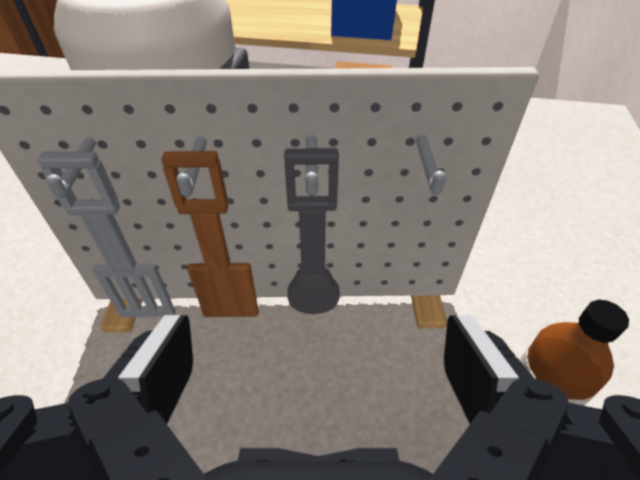

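Wrist views w0 and w1 show the steel turner with its eye at (224,184), the wooden spatula at (341,182) and the spoon with its round head at (455,180). The fourth peg, at (578,165), is empty, so there is no opener. I'll triangulate the eye corners.

```bash
cat >> h.py <<'E'
import pickle
def load(f):
    c=Cam.__new__(Cam); c.K,c.rv,c.t,c.R,c.o=pickle.load(open(f,"rb")); return c
E
python3 - <<'E'
from h import *
np.set_printoptions(precision=4,suppress=True)
a,b=load("w0.pkl"),load("w1.pkl")
D={"turner":[(194,153,41,153),(247,153,99,152),(206,214,70,214),(254,213,118,213)],
"spatula":[(315,152,164,153),(368,152,219,152),(316,213,179,213),(366,213,227,213)],
"spoon":[(436,149,285,150),(488,150,338,150),(423,209,288,209),(474,210,338,209)],
"heads":[(250,317,147,317),(336,317,229,317),(422,311,314,311)],
"pegtips":[(215,184,59,184),(343,184,185,184),(468,181,311,181),(594,180,438,181)],
"boardtop":[(480,73,383,72),(115,78,2-20,78)][:1]}
for k,v in D.items():
    P=[]
    for x in v:
        p,e=tri([(a,x[:2]),(b,x[2:])]); P.append(p); print(k,p,round(e,1))
    print("  mean",np.mean(P,0))
P=np.array([tri([(a,x[:2]),(b,x[2:])])[0] for x in D["pegtips"]])
d=P[3]-P[0];print("board az",np.degrees(np.arctan2(d[1],d[0])),np.linalg.norm(d))
E
```

```text
turner [0.351  0.2371 0.2194] 0.0
turner [0.3821 0.2508 0.2139] 0.4
turner [0.3503 0.2333 0.168 ] 0.1
turner [0.3849 0.2399 0.1685] 0.1
  mean [0.3671 0.2403 0.1925]
spatula [0.4283 0.2538 0.2175] 0.3
spatula [0.4626 0.2632 0.2154] 0.1
spatula [0.4301 0.246  0.1701] 0.1
spatula [0.4661 0.2489 0.1733] 0.1
  mean [0.4468 0.253  0.1941]
spoon [0.5068 0.2688 0.2189] 0.2
spoon [0.5411 0.276  0.2177] 0.1
spoon [0.507  0.2648 0.1691] 0.1
spoon [0.5436 0.269  0.1706] 0.5
  mean [0.5246 0.2697 0.1941]
heads [0.3662 0.2366 0.0302] 0.2
heads [0.4491 0.2423 0.0435] 0.2
heads [0.5268 0.2577 0.0507] 0.2
  mean [0.4474 0.2455 0.0415]
pegtips [0.369  0.221  0.2091] 0.1
pegtips [0.4501 0.2323 0.2113] 0.1
pegtips [0.528  0.2484 0.2117] 0.1
pegtips [0.6074 0.2635 0.2111] 0.2
  mean [0.4886 0.2413 0.2108]
boardtop [0.5607 0.4692 0.1804] 0.6
  mean [0.5607 0.4692 0.1804]
board az 10.11632555649438 0.24217683536587573
```

```bash
python3 - <<'E'
from h import *
np.set_printoptions(precision=4,suppress=True)
t,s=Cam("top"),Cam("side")
print(tri([(t,(294.3,249.9)),(s,(314,246))]))
C=np.array([t.plane(p,.1) for p in[(266.6,221.3),(328.9,229.9),(322.3,279.9),(259.4,270.7)]])
print(C,C.mean(0),np.linalg.norm(C[0]-C[1]),np.linalg.norm(C[1]-C[2]))
a=cv2.imread("pics/top1.png");b=cv2.imread("pics/side1.png")
cv2.imwrite("pics/v1.png",np.hstack([cv2.resize(a[180:340,200:440],(400,267)),cv2.resize(b[180:340,200:440],(400,267))]))
q0=robot.observe()["q"]
# placements: caddy frame centre, axes
o=C.mean(0); Y=(C[0]-C[1]);Y/=np.linalg.norm(Y); X=(C[0]-C[3]);X/=np.linalg.norm(X)
print("yaw",np.degrees(np.arctan2(X[1],X[0])),np.degrees(np.arctan2(Y[1],Y[0]))-90)
for i in(1,-1):
  for j in(1,-1):
    p=o+X*.035*i+Y*.044*j
    print(i,j,p,[az for az in range(0,180,10) if all(robot.ik(tcp([p[0],p[1],z],ori(az,30,-1)),eul(ori(az,30,-1))) is not None for z in(.15,.22,.29))])
E
```

```text
(array([ 0.5191, -0.0271,  0.0809]), np.float64(0.2677347196283719))
[[ 0.597   0.0524  0.1   ]
 [ 0.5745 -0.1248  0.1   ]
 [ 0.4327 -0.108   0.1   ]
 [ 0.4559  0.0682  0.1   ]] [ 0.515  -0.0281  0.1   ] 0.17866307360146874 0.1427718871384239
yaw -6.390945339430604 -7.25157841717872
1 1 [0.5554 0.0117 0.1   ] [40, 50, 60, 70, 80]
1 -1 [ 0.5443 -0.0756  0.1   ] [30, 40, 50, 60, 70]
-1 1 [0.4858 0.0195 0.1   ] [50, 60, 70, 80]
-1 -1 [ 0.4747 -0.0678  0.1   ] [40, 50, 60, 70]
```

View pics/v1.png

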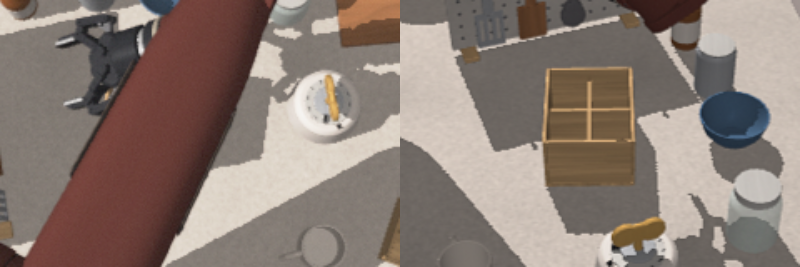

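The side view shows the caddy clear of the arm, with its rim cross at (314,246) in the full picture and the caddy unmoved. The spoon goes first.

```bash
cat >> h.py <<'E'
D=np.array([-.1756,.9845,0]); T=40; AZ=100.1
EYE={"turner":(.366,.244),"spatula":(.4462,.256),"spoon":(.524,.271)}
CO=np.array([.515,-.028]); CX=np.array([np.cos(np.radians(-7)),np.sin(np.radians(-7))]); CY=np.array([-CX[1],CX[0]])
def caddybox(im):
    h=cv2.cvtColor(im,cv2.COLOR_BGR2HSV); m=((h[...,0]>8)&(h[...,0]<28)&(h[...,1]>85)).astype(np.uint8)
    k=np.zeros_like(m); k[205:345,230:365]=m[205:345,230:365]
    return cv2.boundingRect(max(cv2.findContours(k,0,2)[0],key=cv2.contourArea))
def L(g,R,**k):
    return robot.line_to(tcp(g,R),rotation=eul(R),**k)
def pick(name):
    R=ori(AZ,T,-1); g=np.array([*EYE[name],.183])
    robot.move_pose(tcp(g-.10*D+[0,0,.02],R),eul(R)); robot.set_gripper(.06)
    L(g-.06*D,R,vel=.2); hit=L(g,R,vel=.1,guard=12); print("hit",hit)
    robot.set_gripper(0.0); w=robot.observe()["gripper_width"]
    print("width",w,robot.observe()["gripper_force"]); return R,g
def unhook(R,g):
    print("lift",L(g+[0,0,.0175],R,vel=.08,guard=25))
    print("out",L(g+[0,0,.0175]-.10*D,R,vel=.1,guard=15))
    L(g+[0,0,.09]-.14*D,R,vel=.2); print(robot.observe()["gripper_width"],robot.observe()["time"])
E
python3 - <<'E'
from h import *
t,s=Cam("top"),Cam("side")
for p,q in(((266.6,221.3),(339.2,221.4)),((259.4,270.7),(287.6,221.4)),((322.3,279.9),(287,264.6)),((328.9,229.9),(339.8,264.6))): print(tri([(t,p),(s,q)]))
print(caddybox(cv2.imread("pics/side0.png")),caddybox(cv2.imread("pics/side1.png")))
R,g=pick("spoon")
c,im=grab("wrist");cv2.imwrite("pics/g0.png",im)
E
```

```text
(array([0.60046777, 0.05340533, 0.09120482]), np.float64(1.6395317761697805))
(array([0.45626869, 0.06856789, 0.09713025]), np.float64(0.0515540716403789))
(array([ 0.43573419, -0.10788859,  0.09921426]), np.float64(2.9476628785112253))
(array([ 0.57517191, -0.12484586,  0.09638924]), np.float64(0.01595828127730092))
(285, 220, 56, 72) (285, 220, 56, 72)
hit False
width 0.03469286885454718 59.61077347397804
```

View pics/g0.png

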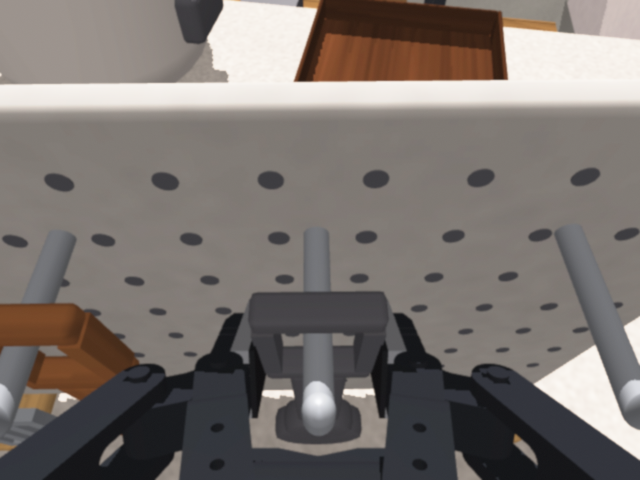

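The spoon's eye is clamped centrally at (318,340), with the peg passing through it. Now I'll unhook it, check the caddy and place the spoon.

```bash
cat >> h.py <<'E'
HEAD={"turner":.151,"spatula":.153,"spoon":.148}
def place(name,i,j,az):
    R=ori(az,T,-1); p=CO+CX*.035*i+CY*.044*j
    hi=np.array([*p,.30]); lo=np.array([*p,HEAD[name]+.010])
    for z in(.30,.22,lo[2]):
        assert robot.ik(tcp([*p,z],R),eul(R)) is not None,z
    robot.move_pose(tcp(hi,R),eul(R)); c,im=grab("side"); print("caddy",caddybox(im))
    cv2.imwrite(f"pics/hi_{name}.png",im)
    print("down hit",L(lo,R,vel=.1,guard=6),robot.observe()["tool_pos"][2]-tcp(lo,R)[2])
def release(name,i,j,az):
    R=ori(az,T,-1); robot.set_gripper(.06); robot.pause(.3)
    z=R.as_matrix()[:,2]; p=np.array(robot.observe()["tool_pos"])
    robot.line_to(p-.07*z+[0,0,.01],vel=.1); robot.line_to(p-.09*z+[0,0,.09],vel=.25)
    c,im=grab("side"); cv2.imwrite(f"pics/after_{name}.png",im); print(robot.observe()["time"],caddybox(im))
E
python3 - <<'E'
from h import *
R=ori(AZ,T,-1); g=np.array([*EYE["spoon"],.183])
unhook(R,g)
place("spoon",1,1,55)
c,im=grab("wrist"); c2,i2=grab("side")
cv2.imwrite("pics/p0.png",np.hstack([cv2.resize(im,(400,300)),cv2.resize(i2[130:310,210:450],(400,300))]))
E
```

```text
lift False
out False
0.035006731584723325 7.75
caddy (285, 220, 56, 72)
down hit False 0.0006298806717680294
```

View pics/p0.png

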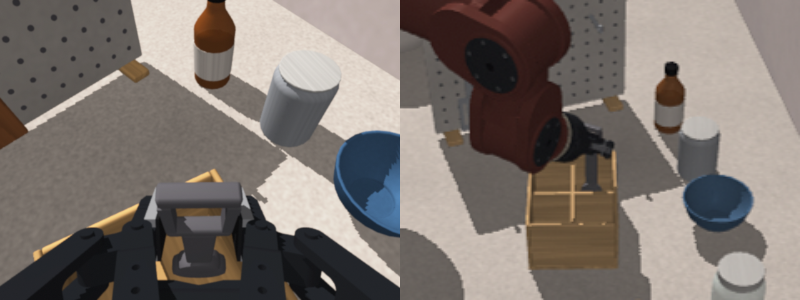

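In the crop the spoon stands inside the far-right compartment, with its eye at (200,195). Releasing it, then on to the spatula.

```bash
python3 - <<'E'
from h import *
release("spoon",1,1,55)
R,g=pick("spatula"); unhook(R,g)
place("spatula",1,-1,55)
c,im=grab("wrist"); c2,i2=grab("side")
cv2.imwrite("pics/p1.png",np.hstack([cv2.resize(im,(400,300)),cv2.resize(i2[130:310,210:450],(400,300))]))
E
```

```text
12.4583 (285, 220, 56, 72)
hit False
width 0.035255247664771436 59.44580219686031
lift False
out False
0.03515080208463054 17.1417
caddy (285, 205, 56, 87)
down hit False 0.0006005867053070213
```

View pics/p1.png

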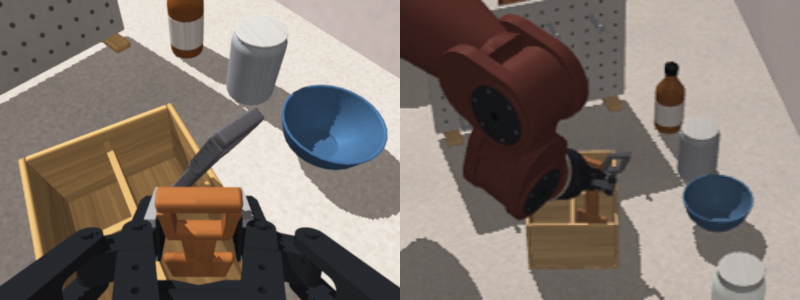

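The spatula is inside the (+x,−y) compartment, with its eye at (200,230). The spoon leans on the far rim. Releasing the spatula, then the turner into (−x,+y).

```bash
python3 - <<'E'
from h import *
release("spatula",1,-1,55)
R,g=pick("turner"); unhook(R,g)
place("turner",-1,1,60)
c,im=grab("wrist"); c2,i2=grab("side")
cv2.imwrite("pics/p2.png",np.hstack([cv2.resize(im,(400,300)),cv2.resize(i2[130:310,210:450],(400,300))]))
E
```

```text
21.8167 (285, 220, 56, 72)
hit False
width 0.035020690213973124 59.393312372267246
lift False
out False
0.03533495345787031 26.8
caddy (286, 219, 62, 79)
down hit False 0.00013310328125704096
```

View pics/p2.png

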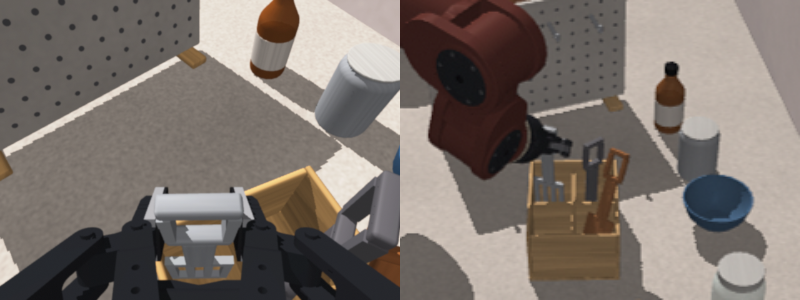

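The caddy has been knocked, because its box bottom moved from row 292 to 298. I'll zoom in before releasing.

```bash
python3 - <<'E'
from h import *
c2,i2=grab("side");ct,it=grab("top"); cv2.imwrite("pics/s3.png",i2)
cv2.imwrite("pics/p3.png",np.hstack([cv2.resize(i2[205:305,270:350],(400,500),interpolation=2),cv2.resize(it[200:310,240:328],(400,500),interpolation=2)]))
print(robot.observe()["ft_force"],robot.observe()["time"])
E
```

```text
[ 1.98830353 -1.68616626 -2.07138689] 29.225
```

View pics/p3.png

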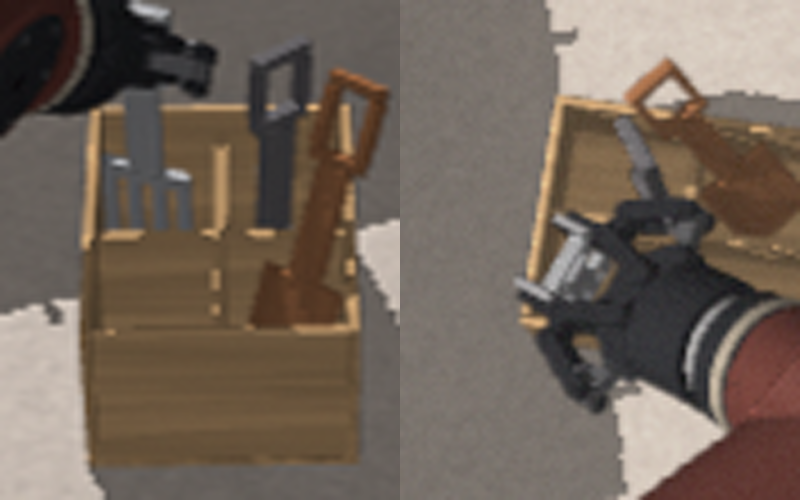

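The turner's tines, at crop (150,195), are inside the back-left compartment, in front of the back wall and behind the divider. It's safe to release.

```bash
python3 - <<'E'
from h import *
np.set_printoptions(precision=4,suppress=True)
release("turner",-1,1,60)
# move up toward the timer, camera looking straight down at it from two places
R=ori(90,90,-1)
for i,(x,y) in enumerate([(.53,-.25),(.53,-.33)]):
    robot.move_pose([x,y,.34],eul(R)); c,im=grab("wrist"); pickle.dump((c.K,c.rv,c.t,c.R,c.o),open(f"k{i}.pkl","wb"))
    cv2.imwrite(f"pics/k{i}.png",im); print(c.o,c.proj([[.544,-.317,.117]]),robot.observe()["q"])
a=[cv2.imread(f"pics/k{i}.png") for i in(0,1)]
cs,s=grab("side")
cv2.imwrite("pics/kk.png",np.vstack([np.hstack([cv2.resize(x,(400,300)) for x in a]),np.hstack([cv2.resize(s[180:330,240:440],(400,300)),cv2.resize(robot.grab_frame("top")[200:350,240:440],(400,300))])]))
E
```

```text
31.3833 (286, 219, 62, 79)
[ 0.5292 -0.1733  0.4098] [[339.0973 311.1175]] [-38.0634   4.121    7.2845  93.3346   0.0906  51.9845]
[ 0.5288 -0.2551  0.4102] [[341.0861 202.2978]] [-43.9666  10.9938  14.7897  93.8756   0.0465  46.1271]
```

View pics/kk.png

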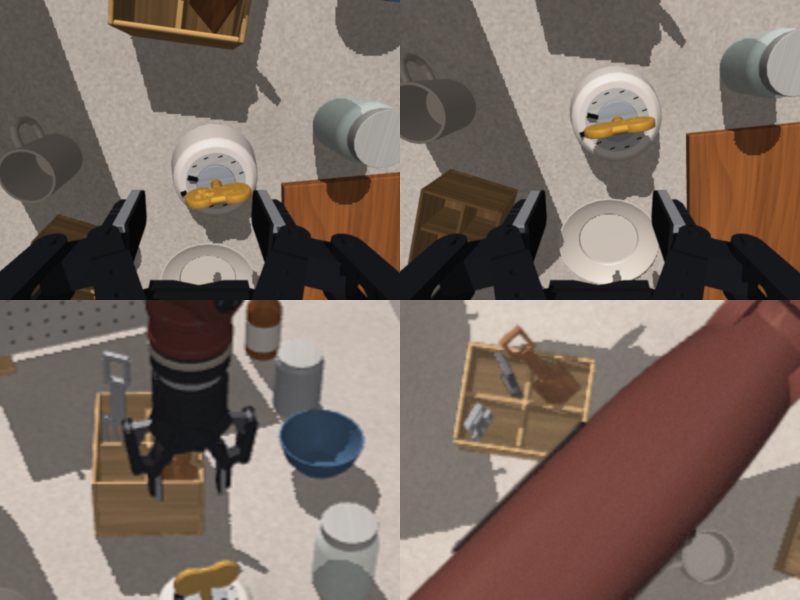

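All three utensils stand in the caddy: top crop (505,370), (545,380) and (480,420). The key wings are at about k0 (218,196)·1.6 px. I'll triangulate the key now.

```bash
python3 - <<'E'
from h import *
np.set_printoptions(precision=4,suppress=True)
obs=[];E=[]
for i in(0,1):
    c=load(f"k{i}.pkl");im=cv2.imread(f"pics/k{i}.png");h=cv2.cvtColor(im,cv2.COLOR_BGR2HSV)
    m=((h[...,0]>12)&(h[...,0]<30)&(h[...,1]>150)&(h[...,2]>100)).astype(np.uint8)
    k=np.zeros_like(m);k[130:350,260:440]=m[130:350,260:440]
    ct=max(cv2.findContours(k,0,2)[0],key=cv2.contourArea)[:,0]
    M=cv2.moments(k,True);cen=(M["m10"]/M["m00"],M["m01"]/M["m00"])
    l,r=ct[ct[:,0]==ct[:,0].min()].mean(0),ct[ct[:,0]==ct[:,0].max()].mean(0)
    obs.append((c,cen));E.append((c,l,r));print(cen,l,r,c.plane(cen,.117),M["m00"])
print(tri(obs))
a=tri([(e[0],e[1]) for e in E]);b=tri([(e[0],e[2]) for e in E]);print(a,b)
d=b[0]-a[0];print(np.linalg.norm(d),np.degrees(np.arctan2(d[1],d[0])),(a[0]+b[0])/2)
# timer rim top centre from top view: white disc
x,y=((a[0]+b[0])/2)[:2]
for q in(ori(np.degrees(np.arctan2(d[1],d[0])),90,f) for f in(1,-1)):
    print(robot.ik([x,y,.25],eul(q)), robot.ik([x,y,.171],eul(q)))
E
```

```text
(348.1439393939394, 311.57476943346506) [296.  316.5] [400.  307.5] [ 0.5507 -0.3174  0.117 ] 3036.0
(350.94747899159665, 203.1563025210084) [295.  210.5] [406. 196.] [ 0.5508 -0.3176  0.117 ] 2380.0
(array([ 0.5508, -0.3178,  0.1161]), np.float64(0.04026765290890227))
(array([ 0.5117, -0.3238,  0.1124]), np.float64(0.11498665013948643)) (array([ 0.5879, -0.3119,  0.1214]), np.float64(0.28755270411426453))
0.07769053235014393 8.887398458228834 [ 0.5498 -0.3178  0.1169]
[-41.8048  11.8753   6.4466  84.5712   0.     -50.6922] [-41.8048  12.9985  -0.5116  76.4899   0.     -50.6922]
[-41.8048  11.8753   6.4466  84.5712   0.     129.3078] [-41.8048  12.9985  -0.5116  76.4899   0.     129.3078]
```

```bash
cat > wind.py <<'E'
from h import *
np.set_printoptions(precision=3,suppress=True)
P=np.array([.5502,-.3177]); az=8.9
def q6(a,j0): # signed change of joint 6 for a 20 deg clockwise turn
    return robot.ik([*P,.25],eul(ori(a-20,90,1)))[5]-robot.ik([*P,.25],eul(ori(a,90,1)))[5]
s=np.sign(q6(az,0)); print("cw sign",s)
F=1 if s>0 else -1
R=ori(az,90,F)
robot.move_pose([*P,.25],eul(R)); robot.set_gripper(.045)
turned=0; stop=False
for stroke in range(3):
    print("down",robot.line_to([*P,.171],vel=.1,guard=10))
    robot.set_gripper(0); print("w",robot.observe()["gripper_width"])
    q=np.array(robot.observe()["q"]); t0=robot.observe()["torque"][2]; n=0
    while n<18:
        q[5]+=s*10; robot.goto_joints(q); n+=1; turned+=10
        o=robot.observe(); tz=o["torque"][2]-t0
        if abs(tz)>.35: stop=True;break
    print("stroke",n,turned,tz,o["ft_force"],o["q"][5],o["time"])
    robot.set_gripper(.045)
    up=np.array(o["tool_pos"]); robot.line_to([*P,.25],vel=.15)
    if stop: break
    q=np.array(robot.observe()["q"]); q[5]-=s*180; robot.goto_joints(q)
E
python3 wind.py
```

```text
cw sign 1.0
down False
w 0.009099830649145164
stroke 18 180 -0.08502677390532917 [ 7.576  2.588 -3.387] 128.95276260104217 41.3083
down False
w 0.00925990234989161
stroke 15 330 1.0993844041002105 [ 5.645  2.898 -1.4  ] 98.82448139105323 50.7917
```

The torque jumped to 1.1 N m after about 325° of turning, so the key is against its stop. I'll verify that and the caddy, then withdraw.

```bash
python3 - <<'E'
from h import *
robot.line_to([.53,-.33,.34],vel=.2)
R=ori(90,90,-1); robot.move_pose([.53,-.33,.34],eul(R)); c,w=grab("wrist")
robot.move_pose([.45,-.40,.36],eul(R)); 
s=robot.grab_frame("side");t=robot.grab_frame("top")
cv2.imwrite("pics/end.png",np.vstack([np.hstack([cv2.resize(w[80:280,250:470],(400,300)),cv2.resize(s[180:330,240:440],(400,300))]),np.hstack([cv2.resize(t[200:350,240:440],(400,300)),cv2.resize(t,(400,300))])]))
print(robot.observe()["time"])
E
```

```text
54.025
```

View pics/end.png

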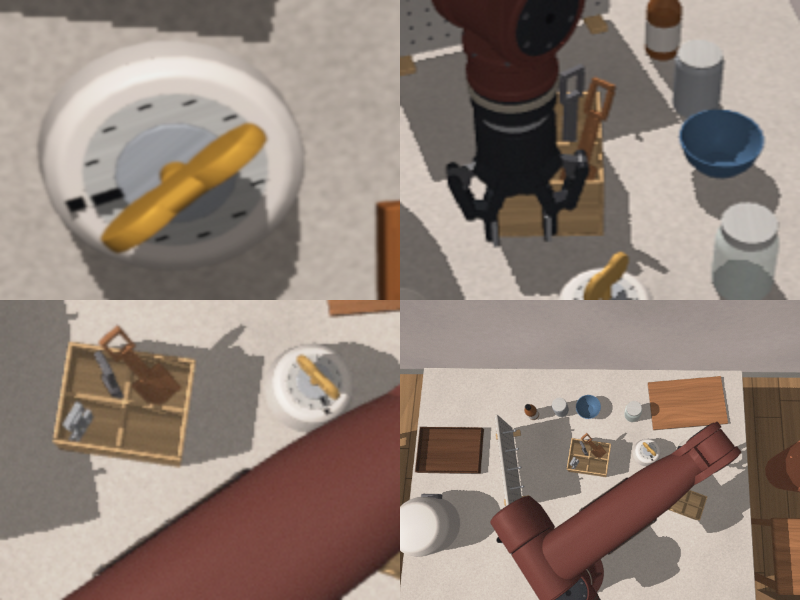

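The pointer nose at (107,197) lines up with the stop mark at (76,205), so the key is fully wound. The utensils stand in the caddy and the arm is clear. Handing in.

```bash
python3 -c "
from plant import robot
print(robot.job_done())"
```

```text
the job is handed in; nothing more can be done
None
```

The spoon, spatula and turner (the opener was absent) stand head down in the large caddy, the timer is wound to its stop, and the job was handed in at about 54 s with no verdict returned.

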